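# Fit the index plate on the indexing stand and latch it

### The job

Fit the round index plate on the green indexing stand: lower it over the central shaft, turn it gently until the stand's brass pin finds the hole in the plate, and let it down until it sits fully home, flush on the ring, never forcing it down on the pin. Then swing the latch by its red knob all the way round to its stop so that its finger lies over the rim of the plate, let go, and leave the other things on the bench where they are.

Things in the scene. Friction and masses are not known exactly. Their poses are not given: they have to be found in the camera images.
- plate_centre (a point): loose index plate (about 0.35 kg), boss up: the point on its bore axis half-way up its 52 mm height. Aluminium disc, 100 mm diameter, 12 mm thick; on it a steel square boss to grip, 36 x 36 mm, 40 mm high, sides parallel to the plate's x and y. Bore 17.5 mm right through. z up. Lies flat on the bench at first; fully home its centre is 68 mm above the bench, resting on the pin's tip 78 mm
- plate_hole (a point): centre of the 11 mm round pin hole through the plate's disc, at mid-thickness: 38 mm from the bore axis along the plate's +x, 20 mm below plate_centre. A red line on the disc points to it
- stand: green indexing stand, fixed to the bench; origin at bench level (z = 0) on the axis of its upright steel shaft, z up. Shaft 16 mm in diameter, top 100 mm above the bench, tapered in the last 8 mm. Base 120 mm (x) by 160 mm (y from -62 to +98), 12 mm thick. The plate goes over the shaft
- stand_seat (a point): centre of the stand's dark ring, 104 mm diameter, whose flat top 42 mm above the bench is the seat for the plate. A rigid brass pin, 8 mm diameter, domed tip, stands 10 mm out of it, 38 mm from the shaft axis. The ring is locked at an unmeasured angle, new each time: seen from above the pin lies anywhere within 0.6 rad either side of the stand's +x axis
- latch (a joint): latch on the stand, rad: 0 = open, finger along the stand's +x, tail with knob along its -x; 1.6 = shut at its stop, finger pointing to the shaft, tail along the stand's +y. Grows clockwise seen from above. Moves with about 1.5 N at the knob, stays where left. Finger 38 mm long, 57 to 66 mm above the bench: 3 mm over a seated plate; a plate not home blocks it
- latch_knob (a point): the latch's red upright round knob, 18 mm in diameter; the point lies on its axis, 92 mm above the bench. The knob reaches from 66 mm (top of the latch's flat bar) to 106 mm above the bench, and stands 55 mm from the latch's pivot
- latch_pivot (a point): point on the upright axis of the latch, 92 mm above the bench, level with the knob point, 72 mm from the shaft along the stand's +y; the pivot's own top is 68 mm above the bench
- mug: a dark and white mug standing at the back left, 82 mm wide, 97 mm high; origin under its centre; to be left alone
- tape_measure: an orange tape measure, 36 x 79 x 65 mm high, at the front left; origin under its centre; to be left alone
- wax_tin: a round tin with a green lid, 63 mm wide, 35 mm high, behind the work; origin under its centre; to be left alone
- faceplate: a grey lathe faceplate, 76 mm wide, 34 mm high with its hub, behind the work to the right; origin under its centre; to be left alone
There are look-alikes about, which are no part of the job. What is shaped like the part that bears plate_centre but pink is not meant.

How it is judged:
By the outcome, as a careful person would: the job done as asked, in the order asked, and still so for the second after the job is handed in, with the robot touching nothing.
It also fails if it takes over 72 s, if anything falls off the work surface, if the arm or the gripper's body presses on something with over 40 N, if the wrist force passes 120 N, or if a joint passes its speed limit or range.

### The arm

A 6-joint arm with a two-finger parallel gripper is mounted at the origin on the work surface; the furniture and walls round the work are solid. World frame = base frame: x ahead of the robot, y to its left, z up, the work surface at z = 0. Lengths are in mm, angles in rad, forces in N, time in s.
With the tool pointing down it reaches from about 300 to 750 mm from the base axis. Payload 8.5 kg.
Tool frame: the origin (TCP) lies at the very end of the fingers, on their centre line; the grasp point (between the pads) lies 19 mm behind it (bot.pinch_z is the distance from the TCP to the grasp point, in mm); z points along the fingers, y is the line along which they close (so a half turn about z gives the same grasp; the last joint's range is limited). The gripper opens to 88 mm and grips with 3 to 60 N. Pads are 18 mm wide; open, the fingers measure 123 mm over their backs; the gripper's body (75 mm by 187 mm) begins 45 mm behind the grasp point.
Start: joints at [-1.429, 0.381, 1.297, -0, 1.464, -0.215], TCP at [192.096, -515.344, 238.748] pointing down, gripper open.
Joint ranges: [-3.11, 3.11], [-0.89, 2.33], [0.22, 2.48], [-1.42, 4.56], [0.17, 2.85], [-2.88, 2.88]. Speed limits (rad/s): [2.39, 2.39, 3.14, 3.14, 3.14, 3.14].

### API

Orientations are given as [roll, pitch, yaw] about the fixed x, y, z axes, in that order (R = Rz(yaw) Ry(pitch) Rx(roll)).
In Python, from bench import bot gives the robot as it stands.
- The arm moves only by the tool send_rows, never from a script. Its argument "steps" is a list of rows, each a list of 7 numbers: the closure, from 0 (fully open) to 1 (shut), then the shift along the tool's x, y, z in cm, then the turn, a rotation vector about the tool's x, y, z in rad. In form: [[claw, tx, ty, tz, wx, wy, wz], ...]. A call has 1 to 20 rows; each row is the pose to reach, as a shift and turn from the pose commanded when the call began, along the tool's axes at that moment; what a row does not reach only later rows make up. A row lasts 1/8 s, in which the tool goes at most 62.5 mm and 10.7 degrees, less where a joint would pass 70% of its speed; a pose out of reach is approached as far as the arm can. A call with a gripper value outside its range is refused whole. The fingers move at their own pace and stop on an object; "squeeze" is the grip in N (left out, the last holds). Time passes only in rows, so rows that repeat a pose let the fingers close. It gives the time, the measured TCP pose, the force, the opening and the grip force at its end, in the units of the state.
- bot.state(): the state, without advancing time (a new reading comes with each control period).
- bot.camera(name): name is "side" or "top" or "wrist"; returns (picture, depth): 384x512x3 uint8, blue, green, red; 384x512 float32, mm along the optical axis (not along the pixel's ray), 0 where there is no reading.
- bot.calibration(name): a dict with "camera_matrix" (3x3 intrinsics, pixels), "rvec" (rotation vector, rad) and "tvec" (3), from world to camera coordinates, as OpenCV has them. Camera axes: x right, y down, z forward; pixel columns grow to the right and rows downward; lengths in mm; the calibration is good to about 2 mm. A picture is of the moment at which its call begins: read the wrist's pose just before it. calibration takes no time and is no camera call; for the wrist camera it gives the pose at the moment of the call.
- bot.close_job(): hands the job in; it is judged then, once.
Trained networks look in the newest picture that a camera, given by its name, has taken for a name from the list of things; names that differ only in an ending like _2 or _b are one class to them, and where a whole thing is asked for, a point or a joint stands for the part that bears it (a point fixed in the world has none). Each returns a list of dicts, best first, with "conf" (0 to 1); they miss things now and then, are a little off and sometimes report something else, mostly with a low value. They report only what shows in the picture. A call takes as long as a camera call. They do not tell look-alikes from the thing itself.
- bot.search_frame(name, camera): "bbox" ([left, top, right, bottom] in pixels, round what is visible of it).
- bot.outline_of(name, camera): "mask" (384x512 bool, what is visible of it) and "bbox" ([left, top, right, bottom] in pixels, round what is visible of it).
The state is a dict: "time_s": time; "joints": joint angles; "joint_velocities": joint speeds; "joint_efforts": joint torques, N m; "ee_pos": TCP position; "eef_rot": TCP orientation; "wrist_force": force on the tool from outside, world axes, zero at the start; "torque": the same for the moment, N m; "grip_width": opening from 0.0 (shut) to 1.0 (fully open); "finger_force": force on a finger pad.
Only numpy, scipy, OpenCV 4.12 (cv2) and the standard library are available. Lean on these libraries where they do the work, as an engineer would, in place of code of your own. Each camera call takes 0.05 s, during which the arm holds its last target. There are 200 camera calls.

## Working session

There is one attempt and no reset: what is moved stays moved. The work goes in short steps, Python scripts to look and compute and a tool call to move; the robot and the scene stay as the last step left them, time stands still between calls to the robot, and variables do not carry over. Pictures are saved under pics/ and viewed, at most 10 in all, crops included, and the job is handed in when it is done.

Besides the shell and the picture viewer there is one more tool, called after ">>>" by a JSON object that holds its "method" and its "body", one argument or row to a line. send_rows: Moves the arm, as the interface text tells. Its arguments: {"type":"object","properties":{"steps":{"type":"array","items":{"type":"array","items":{"type":"number"}}},"squeeze":{"type":"number"}},"required":["steps"]}

```bash
mkdir -p pics; ls; cat > h.py <<'E'
import numpy as np, cv2
from bench import bot
def cal(n):
    c=bot.calibration(n);K=np.array(c["camera_matrix"],float);R=cv2.Rodrigues(np.array(c["rvec"],float))[0];t=np.array(c["tvec"],float).ravel()
    return K,R,t
def at_z(c,u,v,z):
    K,R,t=c; d=R.T@np.linalg.solve(K,[u,v,1.]); o=-R.T@t
    return o+d*(z-o[2])/d[2]
def proj(c,P):
    K,R,t=c; q=K@(R@np.array(P,float)+t); return q[:2]/q[2]
def cloud(c,dep):
    K,R,t=c; v,u=np.mgrid[:384,:512]; d=dep.astype(float)
    X=np.stack([(u-K[0,2])/K[0,0]*d,(v-K[1,2])/K[1,1]*d,d],-1)
    W=(X-t)@R; W[d<=0]=np.nan
    return W
E
python3 - <<'E'
from h import *
s=bot.state();print(s)
for n in ["top","side"]:
    im,d=bot.camera(n);cv2.imwrite(f"pics/{n}0.png",im);c=cal(n);W=cloud(c,d);np.savez(f"{n}0.npz",im=im,W=W)
    print(n,-c[1].T@c[2])
    for t in ["plate_centre","stand","latch_knob","latch"]:
        for r in bot.search_frame(t,n)[:3]:
            b=r["bbox"];u,v=(b[0]+b[2])/2,(b[1]+b[3])/2
            print(t,round(r["conf"],2),np.round(b),np.round(W[int(v),int(u)]))
E
```

```text
pics
{'time_s': 0.0, 'joints': array([-1.42932423e+00,  3.81187730e-01,  1.29826235e+00, -2.97354161e-05,
        1.46360216e+00, -2.15312435e-01]), 'joint_velocities': array([ 1.98118584e-03,  3.05084092e-04,  7.31270613e-04, -9.40629040e-05,
       -2.15828118e-03,  9.24934857e-04]), 'joint_efforts': array([ 2.45672054e-03, -4.37924016e+01, -2.24556345e+01,  7.14449259e-02,
        3.52598133e-02, -1.35465880e-04]), 'ee_pos': array([ 192.03765311, -515.07912022,  238.14167756]), 'eef_rot': array([-3.14016045e+00, -2.82967545e-04,  3.56787534e-01]), 'wrist_force': array([-0.05229081, -0.79514945, -0.14184289]), 'torque': array([-0.03638429,  0.00760775, -0.01766147]), 'finger_force': 0.0, 'grip_width': 1.0029994556269874}
top [ 324.00819308   94.00956417 1166.57744807]
plate_centre 0.8 [287. 230. 323. 268.] [359. -46.  -0.]
plate_centre 0.6 [318. 187. 356. 221.] [ 484. -134.   52.]
plate_centre 0.23 [223. 167. 232. 204.] [531. 170.  68.]
stand 0.86 [218. 158. 279. 202.] [553. 113.  43.]
latch_knob 0.53 [222. 169. 232. 206.] [525. 173.  70.]
latch 0.77 [221. 168. 231. 203.] [531. 173.  69.]
side [ 303.0704231  1149.13729251  762.5086424 ]
plate_centre 0.72 [284. 191. 312. 217.] [356. -25.  15.]
plate_centre 0.61 [255. 173. 280. 193.] [ 481. -123.   28.]
stand 0.59 [213. 193. 250. 238.] [548. 164.  68.]
latch 0.54 [223. 204. 256. 222.] [534. 114.  44.]
```

View pics/top0.png

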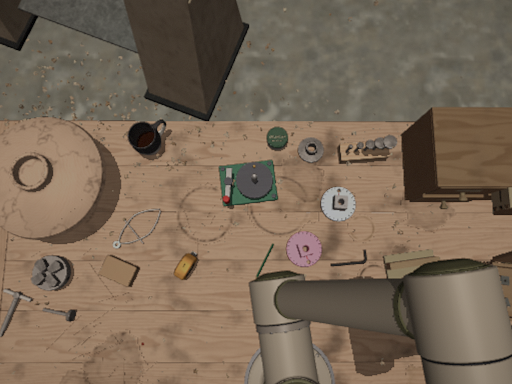

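View pics/side0.png

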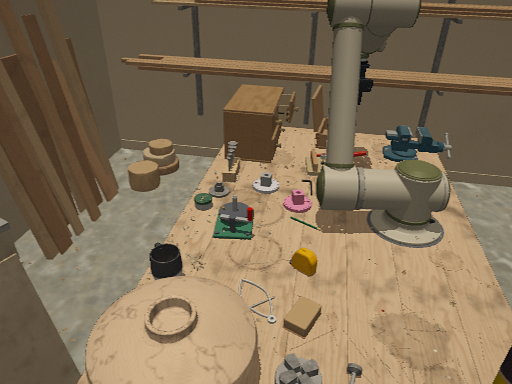

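The top view shows the white-rimmed plate with the steel boss at (339,204) and the pink look-alike at (304,249). The stand is at (250,183), with the latch to its left and the red knob at (227,200), so the latch is open. Next I'll get coarse fits and the wrist camera geometry.

```bash
python3 - <<'E'
from h import *
d=np.load("top0.npz");im,W=d["im"],d["W"]
def near(x,y,r,z0,z1):
    with np.errstate(invalid='ignore'): m=(np.hypot(W[...,0]-x,W[...,1]-y)<r)&(W[...,2]>z0)&(W[...,2]<z1)
    return m
m=near(484,-134,70,6,20);P=W[m][:,:2].astype(np.float32);print("disc",cv2.minEnclosingCircle(P),np.median(W[m][:,2]))
m=near(484,-134,60,45,60);P=W[m][:,:2].astype(np.float32);print("boss",cv2.minAreaRect(P),P.mean(0),len(P))
m=near(550,110,60,38,47);P=W[m][:,:2].astype(np.float32);print("ring",cv2.minEnclosingCircle(P),len(P))
m=near(550,120,115,8,17);P=W[m][:,:2].astype(np.float32);print("base",cv2.minAreaRect(P),len(P))
m=near(550,110,60,80,110);print("shaft",W[m])
m=near(550,160,110,85,112)&(im[...,2]>120)&(im[...,1]<70);print("knob",W[m].mean(0) if m.any() else 0)
K,R,t=cal("wrist");s=bot.state()
T=cv2.Rodrigues(np.array([0,0,0.]))[0]
from scipy.spatial.transform import Rotation as Ro
Rt=Ro.from_euler("xyz",s["eef_rot"]).as_matrix()
print("cam in tool",Rt.T@(-R.T@t-s["ee_pos"]),"\n",np.round(R@Rt,3),K)
E
```

```text
disc ((486.0580749511719, -135.34310913085938), 68.65408325195312) 12.518555547247322
boss ((489.2356262207031, -143.4092254638672), (36.59950256347656, 36.585750579833984), 84.7255859375) [ 489.18503 -143.40881] 151
ring ((553.0347290039062, 97.64321899414062), 52.20212936401367) 923
base ((556.0497436523438, 113.26203155517578), (190.14682006835938, 175.68572998046875), 76.15518188476562) 915
shaft [[559.47251287 101.40753927  92.21493071]
 [558.32107299  98.68721648  97.48941661]
 [558.52990942  96.00481345  96.55735238]
 [559.27921213  93.31599877  93.15946195]
 [556.07832917 104.06999137  95.13693495]
 [555.32327306 101.35719991  98.64359415]
 [554.38746473  98.65822373 102.98459819]
 [554.8253041   95.99270112 100.98383355]
 [555.7770061   93.31545957  96.61088764]
 [556.25452234  90.62304416  94.42716005]
 [553.73911304 104.080674    93.23189422]
 [552.58294008 101.35105912  98.65431332]
 [552.55742921  98.67157463  98.7940647 ]
 [552.50460035  95.9924167   99.06143911]
 [552.17252872  93.31531245 100.63337789]
 [554.37348502  90.60856167  90.37161938]
 [550.99331878 104.07364
[... 252 characters left out ...]
129  91.38339451]
 [548.80444834 101.39448492  90.56116587]
 [547.83252955  98.67716859  95.23382597]
 [547.46346973  95.98847769  97.02075664]
 [547.60198064  93.3070127   96.37820644]
 [550.39166895  90.58204908  83.04644782]
 [546.29490722 101.39644309  89.38638137]
 [545.60455297  98.68299994  92.7522029 ]
 [545.94389892  95.99549896  91.1282079 ]
 [547.00057729  93.29743086  86.02831421]]
knob [488.08513466 171.33451576 105.8171946 ]
cam in tool [  79.10495216    0.60153203 -146.13039755] 
 [[ 0.     1.    -0.   ]
 [-0.952  0.    -0.305]
 [-0.305  0.     0.952]] [[346.21807182   0.         253.90484903]
 [  0.         346.21807182 192.23390823]
 [  0.           0.           1.        ]]
```

>>> {"method": "send_rows", "body": {
  "steps": [
    [0,5,-3,0,0,0,0],
    [0,10,-6,0,0,0,0],
    [0,15.5,-9,0,0,0,0],
    [0,21,-12.5,0,0,0,0],
    [0,26,-15.5,1,0,0,0],
    [0,31,-18.5,3,0,0,0],
    [0,36,-21.5,6,0,0,0],
    [0,40,-24,9,0,0,0],
    [0,40.8,-24.5,11,0,0,0],
    [0,40.8,-24.5,11,0,0,0],
    [0,40.8,-24.5,11,0,0,0]
  ]
}}

```text
time_s: 1.88
ee_pos: [488.9, -144.0, 129.6]
eef_rot: [3.141, -0.001, 0.356]
wrist_force: [0.1, 0.0, -0.2]
grip_width: 1.001
finger_force: 0.0
```

```bash
python3 - <<'E'
from h import *
s=bot.state();c=cal("wrist");im,d=bot.camera("wrist");W=cloud(c,d);np.savez("w1.npz",im=im,W=W)
print(s["time_s"],s["ee_pos"],s["eef_rot"],s["joints"])
cv2.imwrite("pics/w1.png",im)
for t in ["plate_centre","plate_hole"]:
    for r in bot.search_frame(t,"wrist")[:3]: print(t,r["conf"],np.round(r["bbox"]))
m=(np.hypot(W[...,0]-489,W[...,1]+143)<45)&(np.abs(W[...,2]-52)<3);P=W[m][:,:2].astype(np.float32);print("boss",cv2.minAreaRect(P),P.mean(0),W[m][:,2].mean(),len(P))
m=(np.hypot(W[...,0]-489,W[...,1]+143)<62)&(np.abs(W[...,2]-12)<4);P=W[m][:,:2].astype(np.float32);print("disc",cv2.minEnclosingCircle(P),W[m][:,2].mean())
E
```

```text
1.875 [ 488.93369237 -143.99554897  129.62666647] [ 3.14052808e+00 -7.72115048e-04  3.56170108e-01] [-5.18988263e-01  4.22266074e-01  1.58019974e+00 -9.86518260e-05
  1.13781480e+00  6.95679701e-01]
plate_centre 0.72 [ 35. 222. 147. 309.]
plate_centre 0.62 [193. 121. 318. 248.]
plate_hole 0.72 [ 40. 222. 132. 305.]
plate_hole 0.65 [191. 121. 320. 245.]
boss ((488.6278991699219, -145.67750549316406), (36.29783630371094, 36.691650390625), 85.40693664550781) [ 489.25485 -145.3992 ] 52.06724539094253 2210
disc ((489.9601745605469, -149.3572998046875), 54.00296401977539) 12.153813103036505
```

View pics/w1.png

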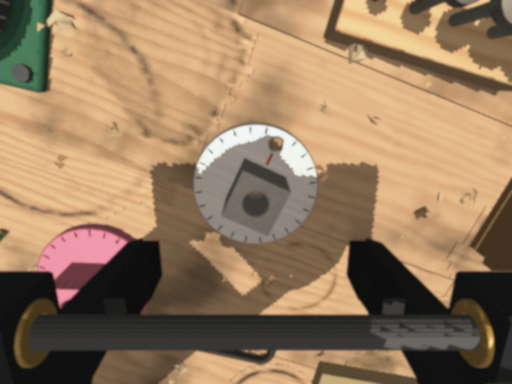

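The wrist picture shows the plate at (255,183), its hole and red line at (276,143), so plate +x lies close to world +x. The pink look-alike is at (95,260) and stays untouched. Now I'll look at the stand from close by.

>>> {"method": "send_rows", "body": {
  "steps": [
    [0,2.5,-3,-3,0,0,-0.15],
    [0,5,-6,-4,0,0,-0.3],
    [0,7.5,-9.5,-4,0,0,-0.45],
    [0,10,-13,-4,0,0,-0.6],
    [0,12,-16.5,-4,0,0,-0.75],
    [0,13.5,-19,-3,0,0,-0.9],
    [0,14.4,-20.4,-2,0,0,-1.05],
    [0,14.4,-20.4,-2,0,0,-1.134],
    [0,14.4,-20.4,-2,0,0,-1.134],
    [0,14.4,-20.4,-2,0,0,-1.134]
  ]
}}

```text
time_s: 3.28
ee_pos: [552.6, 97.7, 149.2]
eef_rot: [3.141, -0.0, 1.488]
wrist_force: [1.0, -0.4, -0.5]
grip_width: 1.001
finger_force: 0.0
```

```bash
python3 - <<'E'
from h import *
d=np.load("w1.npz");im,W=d["im"],d["W"]
P=W[139:148,271:282].reshape(-1,3);print("hole px",at_z((None,)*3,0,0,0) if 0 else np.nanmean(P,0))
# red line pixels
hsv=cv2.cvtColor(im,cv2.COLOR_BGR2HSV);m=((hsv[...,0]<8)|(hsv[...,0]>172))&(hsv[...,1]>110)&(hsv[...,2]>60);m[:, :190]=0;m[:,320:]=0;m[:120]=0;m[250:]=0
print("red",m.sum(),W[m].mean(0))
s=bot.state();c=cal("wrist");im,d=bot.camera("wrist");W=cloud(c,d);np.savez("w2.npz",im=im,W=W,K=c[0],R=c[1],t=c[2])
print(s["time_s"],s["ee_pos"],s["eef_rot"],s["joints"])
cv2.imwrite("pics/w2.png",cv2.resize(im,(768,576),interpolation=cv2.INTER_CUBIC))
for t in ["stand","latch_knob","stand_seat","latch","latch_pivot"]:
    for r in bot.search_frame(t,"wrist")[:2]: print(t,r["conf"],np.round(r["bbox"]))
E
```

```text
hole px [ 5.25696491e+02 -1.50035846e+02  1.20840697e-01]
red 14 [ 514.26074739 -148.00542395   12.77693075]
3.275 [552.63179383  97.6741282  149.19572182] [ 3.14086105e+00 -2.80504927e-05  1.48832057e+00] [-3.59949275e-02  4.78997582e-01  1.40967949e+00 -6.28984743e-06
  1.25218346e+00  4.64828048e-02]
stand 0.87 [108.  48. 335. 259.]
latch_knob 0.69 [104.  80. 289. 119.]
latch_knob 0.44 [107.  46. 334. 258.]
stand_seat 0.61 [106.  43. 331. 254.]
latch 0.96 [107.  79. 291. 122.]
latch_pivot 0.65 [104.  48. 332. 259.]
```

View pics/w2.png

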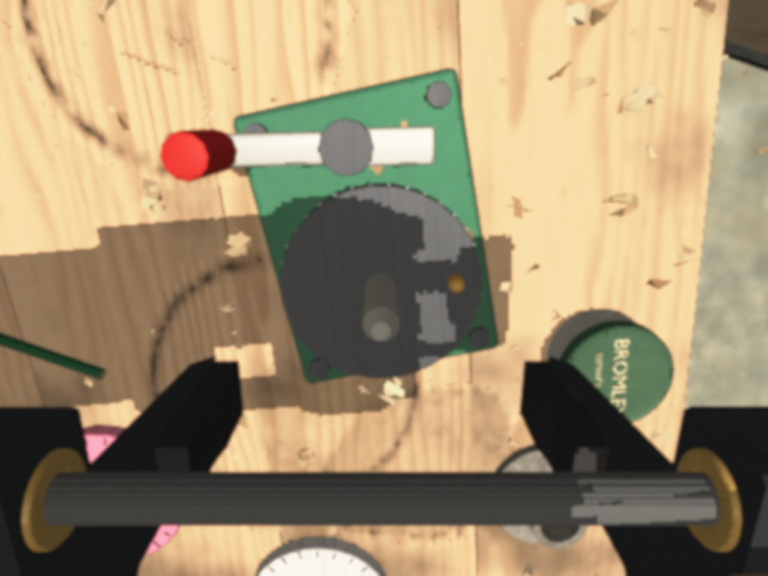

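The stand picture (1.5x scale) shows the pin at (456,283), shaft top at (380,325), latch pivot at (345,147) and red knob top at (188,155).

```bash
python3 - <<'E'
from h import *
d=np.load("w2.npz");im,W=d["im"],d["W"];c=(d["K"],d["R"],d["t"])
hsv=cv2.cvtColor(im,cv2.COLOR_BGR2HSV)
m=(np.hypot(W[...,0]-553,W[...,1]-98)<56)&(np.abs(W[...,2]-42)<3);P=W[m][:,:2].astype(np.float32);ring=cv2.minEnclosingCircle(P);print("ring",ring,W[m][:,2].mean())
m=(np.hypot(W[...,0]-553,W[...,1]-98)<14)&(W[...,2]>96)&(W[...,2]<104);print("shaft top",W[m].mean(0),m.sum())
m=np.zeros(im.shape[:2],bool);m[180:197,295:313]=1;m&=(hsv[...,0]>10)&(hsv[...,0]<30)&(hsv[...,1]>110);v,u=np.nonzero(m);print("pin",m.sum(),u.mean(),v.mean(),at_z(c,u.mean(),v.mean(),50),np.nanmax(W[m],0))
g=(hsv[...,0]>55)&(hsv[...,0]<90)&(hsv[...,1]>90)&(np.abs(W[...,2]-12)<4)&(np.hypot(W[...,0]-553,W[...,1]-110)<115);P=W[g][:,:2].astype(np.float32);print("base",cv2.minAreaRect(P),W[g][:,2].mean())
m=(np.hypot(W[...,0]-535,W[...,1]-170)<14)&(np.abs(W[...,2]-68)<2.5);
print("pivot ray",at_z(c,230,98,68))
r=((hsv[...,0]<8)|(hsv[...,0]>172))&(hsv[...,1]>150)&(np.abs(W[...,2]-106)<4);P=W[r][:,:2].astype(np.float32);print("knob",cv2.minEnclosingCircle(P),r.sum(),W[r].mean(0))
E
```

```text
ring ((552.3137817382812, 95.6703872680664), 52.149993896484375) 42.18231866425958
shaft top [552.46801279  96.85552201  99.00376409] 269
pin 108 303.77777777777777 188.53703703703704 [590.11474469  97.51646769  50.        ] [595.08592796 100.1472584   52.94016791]
base ((550.748291015625, 114.61711883544922), (115.74040985107422, 154.47763061523438), 7.174427032470703) 12.154372071041289
pivot ray [543.51458631 167.22885203  68.        ]
knob ((489.10345458984375, 170.23216247558594), 8.688040733337402) 877 [489.58591996 170.44200019 105.89420435]
```

>>> {"method": "send_rows", "body": {
  "steps": [
    [0,-5,-0.9,0,0,0,0],
    [0,-10,-1.8,0,0,0,0],
    [0,-15.5,-2.7,0,0,0,0],
    [0,-20.5,-3.6,1,0,0,0],
    [0,-24,-4.2,3,0,0,0],
    [0,-24.8,-4.35,5,0,0,0],
    [0,-24.8,-4.35,7,0,0,0],
    [0,-24.8,-4.35,7,0,0,0],
    [0,-24.8,-4.35,10,0,0,0],
    [0,-24.8,-4.35,13.1,0,0,0],
    [0,-24.8,-4.35,13.1,0,0,0],
    [0,-24.8,-4.35,13.1,0,0,0]
  ]
}}

```text
time_s: 5.08
ee_pos: [490.1, -145.8, 19.1]
eef_rot: [3.14, 0.001, 1.491]
wrist_force: [-0.4, 0.2, 0.1]
grip_width: 0.999
finger_force: 0.0
```

>>> {"method": "send_rows", "body": {
  "squeeze": 30,
  "steps": [
    [0.3,0,-0.1,0.1,0,0,0],
    [0.5,0,-0.1,0.1,0,0,0],
    [0.7,0,-0.1,0.1,0,0,0],
    [0.8,0,-0.1,0.1,0,0,0],
    [0.8,0,-0.1,0.1,0,0,0],
    [0.8,0,-0.1,0.1,0,0,0],
    [0.8,0,-0.1,0.1,0,0,0]
  ]
}}

```text
time_s: 5.95
ee_pos: [488.4, -145.5, 16.7]
eef_rot: [3.142, 0.0, 1.491]
wrist_force: [-0.3, 1.2, -0.4]
grip_width: 0.401
finger_force: 30.0
```

>>> {"method": "send_rows", "body": {
  "steps": [
    [0.8,0,0,-3,0,0,0],
    [0.8,0,0,-6,0,0,0],
    [0.8,0,0,-9,0,0,0],
    [0.8,1,0,-11.8,0,0,0],
    [0.8,4,0.7,-11.8,0,0,-0.05],
    [0.8,8,1.4,-11.8,0,0,-0.1],
    [0.8,12,2.2,-11.8,0,0,-0.1],
    [0.8,16,2.9,-11.8,0,0,-0.1],
    [0.8,20,3.6,-11.8,0,0,-0.1],
    [0.8,23,4.2,-11.8,0,0,-0.1],
    [0.8,24.6,4.46,-11.8,0,0,-0.1],
    [0.8,24.6,4.46,-11.8,0,0,-0.1],
    [0.8,24.6,4.46,-11.8,0,0,-0.1],
    [0.8,24.6,4.46,-11.8,0,0,-0.1]
  ]
}}

```text
time_s: 7.7
ee_pos: [552.4, 95.2, 134.8]
eef_rot: [-3.141, 0.0, 1.59]
wrist_force: [0.2, -0.5, -4.9]
grip_width: 0.406
finger_force: 30.0
```

```bash
python3 - <<'E'
from h import *
s=bot.state();c=cal("wrist");im,d=bot.camera("wrist");W=cloud(c,d);np.savez("w3.npz",im=im,W=W,K=c[0],R=c[1],t=c[2])
p=s["ee_pos"];print(s["time_s"],p,s["eef_rot"],s["wrist_force"])
cv2.imwrite("pics/w3.png",cv2.resize(im[60:372,90:426],(768,713))[:600])
z=p[2]-16.7+52
for zz,n in ((z,"boss"),(z-40,"disc")):
    m=(np.hypot(W[...,0]-p[0],W[...,1]-p[1])<(28 if n=="boss" else 58))&(np.abs(W[...,2]-zz)<4);P=W[m][:,:2].astype(np.float32)
    if len(P): print(n,cv2.minAreaRect(P),cv2.minEnclosingCircle(P),W[m][:,2].mean(),zz,len(P))
E
```

```text
7.7 [552.3608293   95.20062394 134.75230093] [-3.14140358e+00  1.24811242e-04  1.58952161e+00] [ 0.23007867 -0.53145504 -4.86948437]
boss ((552.2469482421875, 100.35311889648438), (53.253875732421875, 27.015968322753906), 0.5902965068817139) ((552.2158813476562, 103.37086486816406), 26.627822875976562) 169.84471807480438 170.05230092762974 5150
disc ((553.203857421875, 103.88444519042969), (82.17192077636719, 99.78946685791016), 83.87020874023438) ((552.2120361328125, 95.15081787109375), 50.085655212402344) 130.11928621301098 130.05230092762974 14362
```

View pics/w3.png

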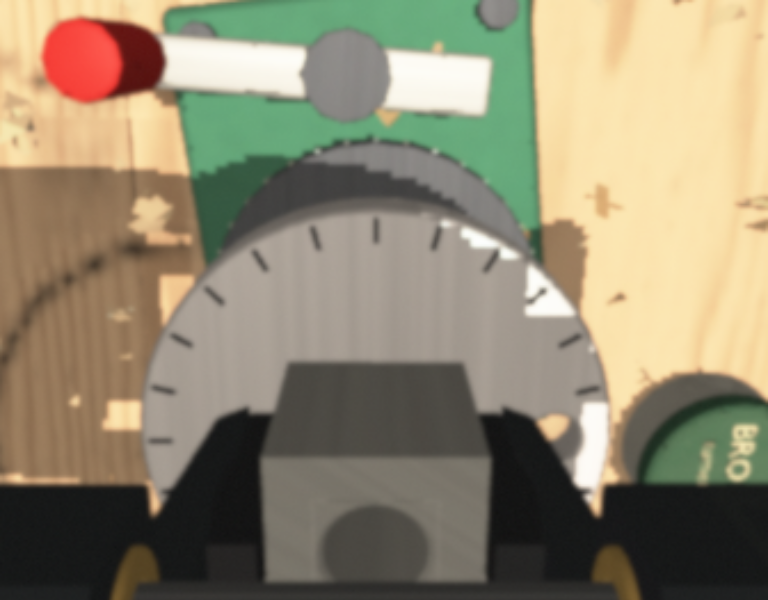

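The plate is held level over the stand, with the disc fitted at (552.2,95.2). The hole is at about (553,437) of the crop, towards +x.

```bash
python3 - <<'E'
from h import *
d=np.load("w2.npz");im,W=d["im"],d["W"];c=(d["K"],d["R"],d["t"])
for lo in (97,98.5,99.5):
    m=(np.hypot(W[...,0]-552.5,W[...,1]-96)<14)&(W[...,2]>lo)&(W[...,2]<102);P=W[m][:,:2].astype(np.float32);print(lo,m.sum(),cv2.minEnclosingCircle(P),np.median(P,0),P.min(0),P.max(0))
g=cv2.cvtColor(im,cv2.COLOR_BGR2GRAY)[195:235,235:272]
# predicted outline of shaft-top circles for candidate centres: print dense profile
print(g[::2,::2])
d=np.load("w3.npz");im=d["im"];c=(d["K"],d["R"],d["t"])
sc=336/768
# hole in w3: low-disc-depth pixels (not disc level) inside disc region
W=d["W"];m=(np.abs(W[...,0]-590)<9)&(np.abs(W[...,1]-96)<12)
v,u=np.nonzero(m);print("px region",u.min(),u.max(),v.min(),v.max())
u0,v0=90+554*sc,60+437*sc
print("hole approx",at_z(c,u0,v0,130.1)-np.array([552.2,95.15,0]))
cv2.imwrite("pics/w3h.png",np.hstack([cv2.resize(im[230:280,300:370],(560,400),interpolation=cv2.INTER_CUBIC),]))
E
```

```text
97 233 ((552.4891357421875, 95.8516616821289), 6.023185729980469) [552.35156  96.7755 ] [546.5794    90.369934] [558.3171  101.57081]
98.5 183 ((552.0614013671875, 96.06434631347656), 5.255894660949707) [552.5048   96.26697] [547.27985   90.907555] [557.1046 100.7992]
99.5 129 ((552.0015258789062, 96.29206848144531), 5.026644229888916) [552.4633   95.85044] [548.0164   91.83468] [556.5057  100.72122]
[[ 61  61  61  61  68  73  73  72  71  70  69  70  70  69  67  63  62  62
   61]
 [ 60  59  61  61  69  75  74  72  72  70  70  70  70  69  68  61  62  62
   60]
 [ 60  60  60  61  70  75  74  72  71  70  71  70  71  69  68  63  62  62
   61]
 [ 60  61  61  62  71  74  73  71  71  71  70  70  70  70  67  64  62  62
   60]
 [ 60  60  59  63  71  75  74  72  73  73  73  72  70  70  68  64  62  61
   60]
 [ 59  61  60  63  72  75  78  81  86  87  85  83  77  71  69  64  62  62
   61]
 [ 60  61  61  65  75  83  90  91  91  90  89  87  85  79  71  67  63  62
   60]
 [ 59  60  61  66  81  93  95  94  93  91  88  87  85  84  78  67  63  63
   61]
 [ 60  61  60  69  89  95  96  95  92  91  89  8
[... 303 characters left out ...]
06 118 119 118 117 118 108  86  81  74  62  62
   61]
 [ 60  60  61  63  82  95 107 118 118 117 116 116 109  86  80  68  61  61
   61]
 [ 60  60  61  60  69  87 100 116 118 116 116 114 103  83  71  61  60  62
   61]
 [ 61  59  60  60  62  68  82 101 113 115 113 103  86  72  63  59  60  62
   61]
 [ 61  60  60  61  61  61  63  71  81  83  82  75  66  62  62  60  60  62
   62]
 [ 61  60  60  62  62  61  60  61  60  61  61  61  61  60  60  60  59  60
   61]
 [ 61  60  60  60  61  61  61  60  61  61  61  61  63  62  61  59  59  61
   62]
 [ 63  59  60  60  62  61  61  61  61  61  60  62  62  62  62  60  59  60
   62]]
px region 314 352 228 314
hole approx [ 38.27472412   1.11746321 130.1       ]
```

View pics/w3h.png

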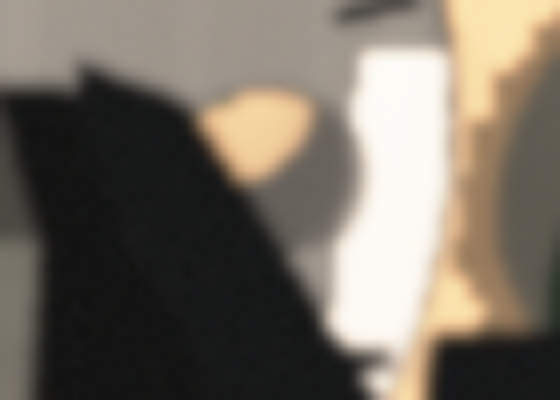

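>>> {"method": "send_rows", "body": {
  "steps": [
    [0.8,0.07,0,0.5,0,0,0],
    [0.8,0.07,0,1.2,0,0,0],
    [0.8,0.07,0,1.6,0,0,0],
    [0.8,0.07,0,1.9,0,0,0],
    [0.8,0.07,0,2.1,0,0,0],
    [0.8,0.07,0,2.3,0,0,0],
    [0.8,0.07,0,2.3,0,0,0]
  ]
}}

```text
time_s: 8.62
ee_pos: [552.4, 96.9, 111.7]
eef_rot: [-3.142, 0.0, 1.591]
wrist_force: [0.4, -0.2, -3.6]
grip_width: 0.404
finger_force: 30.0
```

>>> {"method": "send_rows", "body": {
  "steps": [
    [0.8,0,0,0.1,0,0,0],
    [0.8,0,0,0.2,0,0,0],
    [0.8,0,0,0.3,0,0,0],
    [0.8,0,0,0.4,0,0,0],
    [0.8,0,0,0.5,0,0,0],
    [0.8,0,0,0.6,0,0,0],
    [0.8,0,0,0.6,0,0,0]
  ]
}}

```text
time_s: 9.5
ee_pos: [552.4, 96.8, 105.7]
eef_rot: [-3.141, 0.0, 1.591]
wrist_force: [-0.3, -1.2, -4.0]
grip_width: 0.405
finger_force: 30.0
```

>>> {"method": "send_rows", "body": {
  "steps": [
    [0.8,0,0,0.3,0,0,0],
    [0.8,0,0,0.6,0,0,0],
    [0.8,0,0,0.9,0,0,0],
    [0.8,0,0,1.2,0,0,0],
    [0.8,0,0,1.5,0,0,0],
    [0.8,0,0,1.8,0,0,0],
    [0.8,0,0,2.1,0,0,0],
    [0.8,0,0,2.4,0,0,0],
    [0.8,0,0,2.7,0,0,0],
    [0.8,0,0,3,0,0,0],
    [0.8,0,0,3,0,0,0]
  ]
}}

```text
time_s: 10.88
ee_pos: [552.3, 96.8, 75.4]
eef_rot: [-3.141, 0.0, 1.591]
wrist_force: [-0.2, -3.3, -5.6]
grip_width: 0.405
finger_force: 30.0
```

>>> {"method": "send_rows", "body": {
  "steps": [
    [0.8,-0.05,0,0.2,0,0,0],
    [0.8,-0.05,0,0.4,0,0,0],
    [0.8,-0.05,0,0.5,0,0,0],
    [0.8,-0.05,0,0.6,0,0,0],
    [0.8,-0.05,0,0.7,0,0,0],
    [0.8,-0.05,0,0.75,0,0,0],
    [0.8,-0.05,0,0.75,0,0,0]
  ]
}}

```text
time_s: 11.75
ee_pos: [552.4, 96.4, 68.2]
eef_rot: [-3.142, -0.0, 1.591]
wrist_force: [0.0, -0.4, -5.7]
grip_width: 0.408
finger_force: 30.0
```

>>> {"method": "send_rows", "body": {
  "steps": [
    [0.8,0,0,0.04,0,0,0],
    [0.8,0,0,0.08,0,0,0],
    [0.8,0,0,0.12,0,0,0],
    [0.8,0,0,0.16,0,0,0],
    [0.8,0,0,0.16,0,0,0]
  ]
}}

```text
time_s: 12.38
ee_pos: [552.4, 96.4, 66.6]
eef_rot: [-3.142, -0.0, 1.591]
wrist_force: [-0.1, -0.0, -4.1]
grip_width: 0.406
finger_force: 30.0
```

>>> {"method": "send_rows", "body": {
  "steps": [
    [0.8,0,0,0.05,0,0,0],
    [0.8,0,0,0.1,0,0,0],
    [0.8,0,0,0.15,0,0,0],
    [0.8,0,0,0.2,0,0,0],
    [0.8,0,0,0.2,0,0,0]
  ]
}}

```text
time_s: 13.0
ee_pos: [552.4, 96.4, 64.6]
eef_rot: [-3.141, -0.0, 1.591]
wrist_force: [-0.3, -0.1, -4.6]
grip_width: 0.404
finger_force: 30.0
```

>>> {"method": "send_rows", "body": {
  "steps": [
    [0.8,0,0,0.08,0,0,0],
    [0.8,0,0,0.16,0,0,0],
    [0.8,0,0,0.24,0,0,0],
    [0.8,0,0,0.32,0,0,0],
    [0.8,0,0,0.4,0,0,0],
    [0.8,0,0,0.45,0,0,0],
    [0.8,0,0,0.5,0,0,0],
    [0.8,0,0,0.5,0,0,0]
  ]
}}

```text
time_s: 14.0
ee_pos: [552.4, 96.4, 59.6]
eef_rot: [-3.142, -0.0, 1.591]
wrist_force: [-0.1, 0.2, -4.1]
grip_width: 0.406
finger_force: 30.0
```

>>> {"method": "send_rows", "body": {
  "steps": [
    [0.8,0,0,0.03,0,0,0],
    [0.8,0,0,0.06,0,0,0],
    [0.8,0,0,0.09,0,0,0],
    [0.8,0,0,0.12,0,0,0],
    [0.8,0,0,0.12,0,0,0]
  ]
}}

```text
time_s: 14.62
ee_pos: [552.5, 96.4, 58.7]
eef_rot: [3.141, 0.0, 1.591]
wrist_force: [-1.7, -0.3, 1.1]
grip_width: 0.407
finger_force: 30.0
```

>>> {"method": "send_rows", "body": {
  "steps": [
    [0.5,0,0,0,0,0,0],
    [0.4,0,0,0,0,0,0],
    [0.3,0,0,0,0,0,0],
    [0.3,0,0,0,0,0,0],
    [0.3,0,0,-0.5,0,0,0],
    [0.3,0,0,-2,0,0,0],
    [0.3,0,0,-4.5,0,0,0],
    [0.3,0,0,-7,0,0,0],
    [0.3,0,0,-9.5,0,0,0],
    [0.3,0,0,-9.5,0,0,0],
    [0.3,0,0,-9.5,0,0,0]
  ]
}}

```text
time_s: 16.0
ee_pos: [552.0, 96.4, 153.0]
eef_rot: [-3.141, -0.0, 1.591]
wrist_force: [-0.3, 0.0, -0.0]
grip_width: 0.703
finger_force: 0.0
```

```bash
python3 - <<'E'
from h import *
s=bot.state();c=cal("wrist");im,d=bot.camera("wrist");W=cloud(c,d)
p=s["ee_pos"];print(s["time_s"],p,s["eef_rot"],s["wrist_force"],s["grip_width"])
cv2.imwrite("pics/w4.png",im)
r=np.hypot(W[...,0]-552.3,W[...,1]-96)
for lo,hi in ((30,48),):
    m=(r>lo)&(r<hi)&(W[...,2]>35)&(W[...,2]<75);print("disc z",np.percentile(W[m][:,2],[5,50,95]),cv2.minEnclosingCircle(W[(r<56)&(np.abs(W[...,2]-54)<3)][:,:2].astype(np.float32)))
for sgn in (-1,1):
    mm=m&(sgn*(W[...,0]-552)>15);print(sgn,np.median(W[mm][:,2]))
hsv=cv2.cvtColor(im,cv2.COLOR_BGR2HSV)
k=((hsv[...,0]<8)|(hsv[...,0]>172))&(hsv[...,1]>150)&(np.abs(W[...,2]-106)<4);P=W[k][:,:2].astype(np.float32);print("knob",cv2.minEnclosingCircle(P))
E
```

```text
16.0 [552.04946742  96.39217368 152.95025936] [-3.14074739e+00 -8.34328592e-05  1.59076675e+00] [-0.33116057  0.02688731 -0.04020777] 0.7026570793720306
disc z [52.93672912 54.19350182 55.27537941] ((552.068115234375, 95.7566146850586), 50.31496047973633)
-1 54.19077739195516
1 54.17338206549505
knob ((488.8851318359375, 170.20712280273438), 8.68519115447998)
```

View pics/w4.png

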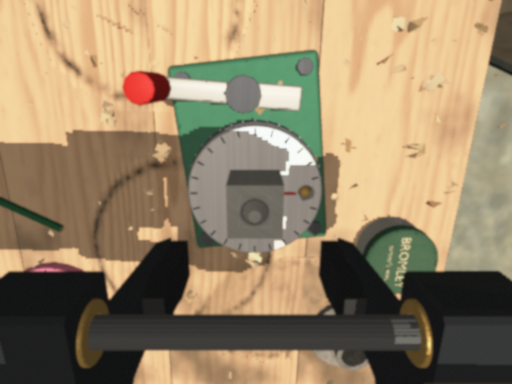

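The wrist picture confirms the plate flush (disc top 54.2 mm, level) with the pin in the hole at (305,192). The knob is at (140,88). Now the knob.

>>> {"method": "send_rows", "body": {
  "squeeze": 15,
  "steps": [
    [0.3,2.5,-2,0,0,0,0],
    [0.3,5,-4,0,0,0,0],
    [0.3,7.5,-6.15,0,0,0,0],
    [0.3,7.5,-6.15,0.5,0,0,0],
    [0.3,7.5,-6.15,3,0,0,0],
    [0.3,7.5,-6.15,5.5,0,0,0],
    [0.3,7.5,-6.15,7.6,0,0,0],
    [0.3,7.5,-6.15,7.6,0,0,0],
    [0.5,7.5,-6.15,7.6,0,0,0],
    [0.7,7.5,-6.15,7.6,0,0,0],
    [0.9,7.5,-6.15,7.6,0,0,0],
    [0.9,7.5,-6.15,7.6,0,0,0],
    [0.9,7.5,-6.15,7.6,0,0,0],
    [0.9,7.5,-6.15,7.6,0,0,0]
  ]
}}

```text
time_s: 17.8
ee_pos: [488.5, 170.1, 77.5]
eef_rot: [-3.139, 0.0, 1.591]
wrist_force: [-5.0, -0.9, 4.6]
grip_width: 0.196
finger_force: 15.0
```

>>> {"method": "send_rows", "body": {
  "steps": [
    [0.9,0.54,0.07,0,0,0,0.1],
    [0.9,1.08,0.19,0,0,0,0.2],
    [0.9,1.6,0.37,0,0,0,0.3],
    [0.9,2.1,0.59,0,0,0,0.4],
    [0.9,2.58,0.87,0,0,0,0.5],
    [0.9,3.03,1.19,0,0,0,0.6],
    [0.9,3.44,1.56,0,0,0,0.7],
    [0.9,3.81,1.96,0,0,0,0.8],
    [0.9,3.81,1.96,0,0,0,0.8]
  ]
}}

```text
time_s: 18.92
ee_pos: [507.8, 209.5, 77.5]
eef_rot: [-3.14, -0.0, 0.79]
wrist_force: [-4.4, 3.1, 3.4]
grip_width: 0.193
finger_force: 15.0
```

>>> {"method": "send_rows", "body": {
  "steps": [
    [0.9,0.54,0.05,0,0,0,0.1],
    [0.9,1.07,0.19,0,0,0,0.2],
    [0.9,1.6,0.36,0,0,0,0.3],
    [0.9,2.1,0.59,0,0,0,0.4],
    [0.9,2.55,0.87,0,0,0,0.5],
    [0.9,3.02,1.19,0,0,0,0.6],
    [0.9,3.02,1.19,0,0,0,0.6]
  ]
}}

```text
time_s: 19.8
ee_pos: [537.4, 222.3, 77.5]
eef_rot: [-3.141, 0.001, 0.19]
wrist_force: [-4.0, 2.7, 2.4]
grip_width: 0.199
finger_force: 15.0
```

>>> {"method": "send_rows", "body": {
  "steps": [
    [0.9,0.1,0.01,0,0,0,0.02],
    [0.9,0.2,0.02,0,0,0,0.04],
    [0.9,0.2,0.02,0,0,0,0.04]
  ]
}}

```text
time_s: 20.18
ee_pos: [537.8, 222.4, 77.4]
eef_rot: [-3.141, 0.005, 0.151]
wrist_force: [-10.6, 1.4, 7.0]
grip_width: 0.196
finger_force: 15.0
```

>>> {"method": "send_rows", "body": {
  "steps": [
    [0.7,0,0,0,0,0,0],
    [0.5,0,0,0,0,0,0],
    [0.5,0,0,0,0,0,0],
    [0.5,0,0,-0.5,0,0,0],
    [0.5,0,0,-2,0,0,0],
    [0.5,0,0,-4.5,0,0,0],
    [0.5,0,0,-7.5,0,0,0],
    [0.5,-3,5,-9,0,0,0],
    [0.5,-6,9,-9,0,0,0],
    [0.5,-6,9,-9,0,0,0]
  ]
}}

```text
time_s: 21.42
ee_pos: [493.4, 122.1, 168.9]
eef_rot: [3.141, -0.001, 0.148]
wrist_force: [0.8, 0.6, 0.4]
grip_width: 0.494
finger_force: 0.0
```

```bash
python3 - <<'E'
from h import *
s=bot.state();c=cal("wrist");im,d=bot.camera("wrist");W=cloud(c,d)
print(s["time_s"],s["ee_pos"],s["wrist_force"],s["grip_width"])
cv2.imwrite("pics/w5.png",im)
hsv=cv2.cvtColor(im,cv2.COLOR_BGR2HSV)
k=((hsv[...,0]<8)|(hsv[...,0]>172))&(hsv[...,1]>150)&(np.abs(W[...,2]-106)<4);P=W[k][:,:2].astype(np.float32);(kx,ky),r=cv2.minEnclosingCircle(P);print("knob",kx,ky,r,"latch",np.pi+.127-np.arctan2(ky-167.2,kx-543.5))
r=np.hypot(W[...,0]-552.3,W[...,1]-96);m=(r>30)&(r<48)&(abs(W[...,2]-56)<6);print("disc z",np.percentile(W[m][:,2],[5,50,95]))
E
```

```text
21.425 [493.41998063 122.07253298 168.93452482] [0.76810364 0.63742046 0.43780394] 0.49411932778652595
knob 538.529052734375 221.5353240966797 8.809916496276855 latch 1.606563818104874
disc z [52.96727972 54.20695285 55.3306558 ]
```

View pics/w5.png

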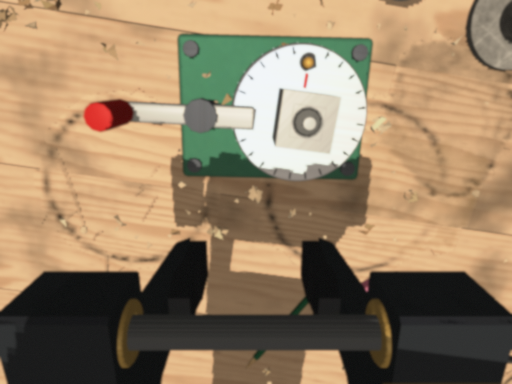

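The final picture shows the latch finger over the plate rim at (243,117) and the knob at (100,115), with the latch at about 1.6 rad. The pin shows in the hole at (308,62), the plate is flush, and the gripper touches nothing.

```bash
python3 -c "
from bench import bot
print(bot.close_job())"
```

```text
the job is handed in; nothing more can be done
None
```

The job is handed in at about 21 s of the 72 s: the plate is fully home on the pin (disc top measured at 54.2 mm), the latch is shut against its stop at about 1.6 rad with its finger over the rim, and the robot touches nothing; I saw no contact with the other things on the bench.

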